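# Dispense two flanged bushes from the gravity feeder into its cup

### The job

Two alike gravity feeders stand on the inspection table, but only one has a cup under its outlet. Slide open the shutter of the feeder with the cup, let both flanged bushes drop into the cup, then slide that shutter fully shut again and let go. Leave the cup standing in its nest and the other feeder shut.

Things in the scene. Friction and masses are not known exactly. Their poses are not given: they have to be found in the camera images.
- shutter (a joint): Shutter of the feeder with the cup: level steel plate 6 mm thick, top at height 118 mm, on which the bushes stand. 0 = fully shut, 0.055 m = fully open (end stops); opens along -x of shutter_grip, away from the bin. Friction about 1.5 N, no spring: stays where left. The throat above is 36 mm along the slide by 56 mm: from about 0.04 m both bushes have room to fall.
- shutter_grip (a point): In the upright steel post on that shutter, moving with it. Post: 18 mm in x by 14 mm in y, height 118 (plate top) to 158 mm; the point is on its centre line at height 143 mm. x: level, along the slide, towards the bin (shutting); y: level, across; z up. Pinch it across y from above. Shut, it is 90 mm from the bin centre; bin rim 180 mm high, 53 mm from that centre.
- cup: Open aluminium cup, 84 mm across the rim, 72 mm at the foot, 85 mm high, 3 mm wall, 4 mm floor, loose in four low nest blocks on the feeder's base plate, right under the throat. Origin: centre of its underside, z up.
- bush_a: One flanged steel bush, upright in the bin at the start: flange 20 mm across and 3 mm thick at the bottom, barrel 14 mm across, 16 mm high overall, 20 g. Origin: centre of the flange's underside.
- bush_b: The other flanged steel bush, upright in the bin at the start: flange 20 mm across and 3 mm thick at the bottom, barrel 14 mm across, 16 mm high overall, 20 g. Origin: centre of the flange's underside.
- spare_shutter (a joint): Shutter of the other, alike feeder, which has no cup under it and holds two plain rollers 13 mm across and 20 mm high. 0 = shut; leave it shut.
Not all that is in view belongs to the job. What is shaped like the part that bears shutter but yellow is not meant.

How it is judged:
By the outcome, as a careful person would: the job done as asked, in the order asked, and still so for the second after the job is handed in, with the robot touching nothing.
It also fails if it takes over 30 s, if anything falls off the work surface, if the arm or the gripper's body presses on something with over 40 N, if the wrist force passes 120 N, or if a joint passes its speed limit or range.

### The arm

A 6-joint arm with a two-finger parallel gripper is mounted at the origin on the work surface. World frame = base frame: x ahead of the robot, y to its left, z up, the work surface at z = 0. Lengths are in m, angles in rad, forces in N, time in s.
With the tool pointing down it reaches from about 0.35 to 0.725 m from the base axis. Payload 6 kg.
Tool frame: the origin (TCP) lies on the mounting face of the last link; the fingertips stand r.tip_reach ahead of it and the grasp point (between the pads) lies 155 mm ahead of it (r.tip_reach is the distance from the TCP to the fingertips, in m); x points along the fingers, y is the direction in which the jaws open and shut, and the axes are right-handed (so a half turn about x gives the same grasp; the last joint's range is limited). The gripper opens to 85 mm and grips with 20 to 120 N. Pads are 22 mm wide; open, the fingers measure 114 mm over their backs; the gripper's body (76 mm by 85 mm) begins 54 mm behind the grasp point. The pads swing forward as they close: fully open they stand 13 mm farther back than shut.
Start: joints at [-0.949, 0.04, 0.085, 0, -1.615, -0.334], TCP at [0.17, -0.575, 0.405] pointing down, gripper open.
Joint ranges: [-2.56, 2.56], [-1.29, 2.01], [-1.08, 1.49], [-3.29, 1.98], [-2.81, -0.18], [-2.99, 2.99]. Speed limits (rad/s): [2.57, 2.57, 3.01, 3.14, 3.14, 3.14].

### API

Orientations are given as a rotation vector (axis times angle).
In Python, from cell import r, kinematics, eyes, job_done, models gives the robot as it stands. Calls block until the motion is done:
- r.reach(position, orientation): joint-space move of the TCP to a pose.
- r.line_to(position, frame=None, vel=0.15): straight line of the TCP; frame=None keeps the orientation; vel is the mean speed in m/s.
- r.move_j(angles): joint-space move.
- r.gripper_to(opening): finger opening in m; the grip force is fixed at half the most; returns when the fingers have stopped.
- r.pause(seconds).
- kinematics.inverse_kinematics(position, orientation): joint angles nearest the present ones, or None.
- r.get_state(): the state.
- eyes.capture(name): name is "side" or "top"; returns (picture, depth): 384x512x3 uint8, red, green, blue; 384x512 float32, m along the optical axis (not along the pixel's ray), 0 where there is no reading.
- eyes.camera_params(name): a dict with "mtx" (3x3 intrinsics, pixels), "xyz" and "orientation" of the camera in the world. Camera axes: x right, y down, z forward; pixel columns grow to the right and rows downward; lengths in m; the calibration is good to about 2 mm. A picture is of the moment at which its call begins. camera_params takes no time and is no camera call.
A pose or a line that the arm cannot do raises r.MotionError and nothing moves.
- job_done(): hands the job in, once; it reports no verdict.
Trained networks look in the newest picture that a camera, given by its name, has taken for a name from the list of things; names that differ only in an ending like _2 or _b are one class to them, and where a whole thing is asked for, a point or a joint stands for the part that bears it (a point fixed in the world has none). Each returns a list of dicts, best first, with "score" (0 to 1); they miss things now and then, are a little off and sometimes report something else, mostly with a low value. They report only what shows in the picture. A call takes as long as a camera call. They do not tell look-alikes from the thing itself.
- models.search_frame(camera, query): "position" ([x, y, z] in m, in world coordinates, good to about 4 mm: the middle of the surface that is visible of it).
The state is a dict: "clock": time; "joint_pos": joint angles; "joint_vel": joint speeds; "joint_efforts": joint torques, N m; "tool_pos": TCP position; "eef_rot": TCP orientation; "wrist_force": force on the tool from outside, world axes, zero at the start; "moment": the same for the moment, N m; "finger_gap": finger opening in m.
Only numpy, scipy, OpenCV 4.12 (cv2) and the standard library are available. Lean on these libraries where they do the work, as an engineer would, in place of code of your own. Each camera call takes 0.05 s, during which the arm holds its last target.

## Working session

There is one attempt and no reset: what is moved stays moved. The work goes in short steps, each a Python script; the robot and the scene stay as the last script left them, time stands still between calls to the robot, and variables do not carry over. Pictures are saved under pics/ and viewed, and the job is handed in when it is done.

```bash
mkdir -p pics; ls; python3 - <<'E'
from cell import r, eyes, models
import cv2
for n in ("top","side"):
    p,d=eyes.capture(n); cv2.imwrite(f"pics/{n}0.png",p[:,:,::-1])
    c=eyes.camera_params(n); print(n,c)
    for q in ("shutter","shutter_grip","cup","bush_a","spare_shutter"):
        try: print(q,[(x["score"],x["position"]) for x in models.search_frame(n,q)])
        except Exception as e: print(q,e)
print(r.get_state(), r.tip_reach)
E
```

```text
pics
top {'mtx': array([[355.99347262,   0.        , 258.73097249],
       [  0.        , 355.99347262, 195.31852305],
       [  0.        ,   0.        ,   1.        ]]), 'xyz': array([0.52674552, 0.08618542, 0.94357428]), 'orientation': array([-2.20119369,  2.14358305, -0.19619194])}
shutter [(0.85, [0.6756, 0.4246, 0.1176]), (0.7, [0.5749, 0.1526, 0.1163])]
shutter_grip [(0.84, [0.6797, 0.4295, 0.1202]), (0.8, [0.5741, 0.1561, 0.1155])]
cup []
bush_a [(0.61, [0.6394, 0.1616, 0.1339])]
spare_shutter [(0.67, [0.5521, -0.2474, 0.1186])]
side {'mtx': array([[479.87402187,   0.        , 250.28080057],
       [  0.        , 479.87402187, 192.6214553 ],
       [  0.        ,   0.        ,   1.        ]]), 'xyz': array([-0.02913182,  0.97014154,  0.93583813]), 'orientation': array([-0.80354169,  2.46702743, -1.2439063 ])}
shutter [(0.92, [0.5524, 0.1466, 0.1221]), (0.82, [0.6595, 0.4194, 0.1203])]
shutter_grip [(0.89, [0.5572, 0.1484, 0.1189]), (0.75, [0.6623, 0.4232, 0.1187])]
cup [(0.8, [0.6196, 0.2018, 0.051])]
bush_a []
spare_shutter [(0.47, [0.5392, -0.2516, 0.1178])]
{'clock': 0.6, 'joint_pos': array([-9.49305574e-01,  4.01617942e-02,  8.47948282e-02, -2.55213597e-05,
       -1.61549339e+00, -3.33741013e-01]), 'joint_vel': array([ 3.09668756e-05,  1.31765429e-04,  1.25268368e-03,  9.11347084e-05,
        8.79819931e-04, -8.62091369e-04]), 'joint_efforts': array([-2.43626973e-04, -3.67689371e+01,  3.47307229e+01,  6.93023980e+00,
       -7.34027217e-04, -3.75112933e-06]), 'tool_pos': array([ 0.17032103, -0.57530232,  0.40467501]), 'eef_rot': array([-0.22580432,  1.55897712,  0.22591235]), 'wrist_force': array([ 0.01965559, -0.19816826, -0.00041109]), 'moment': array([-4.69822486e-05, -7.33977787e-02,  4.52387627e-02]), 'finger_gap': 0.08538500145271506} 0.1734
```

View pics/top0.png

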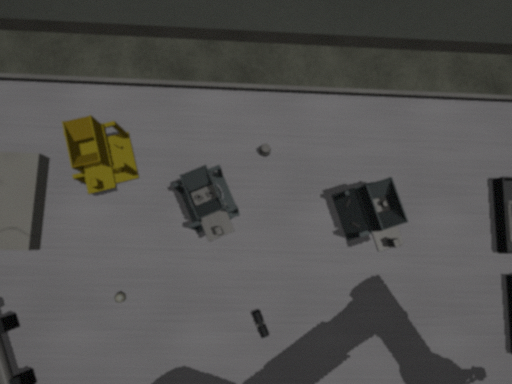

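View pics/side0.png

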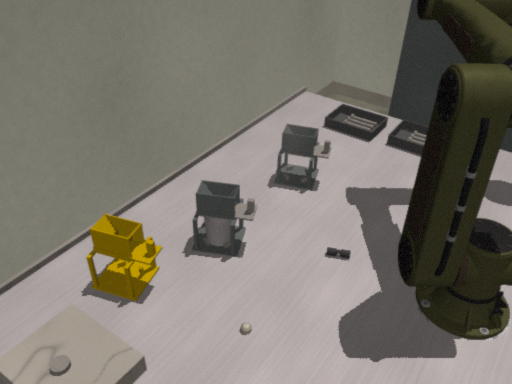

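Three candidates:
- The yellow feeder, top (97,155), side (125,255), is excluded by its colour.
- The grey feeder, top (208,205), side (220,215), has a light cup beneath it at side (217,230), so it fits.
- The grey feeder, top (370,212), side (298,155), shows nothing under it, so it is the spare.

I'll confirm with an enlarged crop and measure the post.

```bash
cat > h.py <<'E'
import numpy as np, cv2
from scipy.spatial.transform import Rotation as R
from cell import r, kinematics, eyes, models
def cloud(n):
    p,d=eyes.capture(n); c=eyes.camera_params(n); K=c["mtx"]
    v,u=np.mgrid[:384,:512]
    X=np.stack([(u-K[0,2])/K[0,0]*d,(v-K[1,2])/K[1,1]*d,d],-1)
    W=X@R.from_rotvec(c["orientation"]).as_matrix().T+c["xyz"]
    W[d==0]=np.nan
    return p,W
E
python3 - <<'E'
from h import *
p,W=cloud("top"); s,S=cloud("side")
np.savez("c0.npz",W=W,S=S,p=p,s=s)
f=lambda im,u0,v0,w,h:cv2.resize(im[v0:v0+h,u0:u0+w,::-1],(400,400*h//w),interpolation=cv2.INTER_CUBIC)
a=f(p,160,150,90,110);b=f(s,180,170,90,110)
cv2.imwrite("pics/crop.png",np.clip(np.hstack([a,b])*1.5,0,255).astype('uint8'))
for nm,w in (("top",W),("side",S)):
    m=(np.hypot(w[...,0]-.57,w[...,1]-.15)<.16)
    for lo,hi in ((.112,.125),(.15,.165),(.172,.19)):
        k=m&(w[...,2]>lo)&(w[...,2]<hi); q=w[k]; 
        print(nm,lo,k.sum(),q.mean(0) if len(q) else "",q.min(0) if len(q) else "",q.max(0) if len(q) else "")
        if len(q)>4:
            print(cv2.minAreaRect(q[:,:2].astype(np.float32)*1000))
            vv,uu=np.where(k); print(uu.min(),uu.max(),vv.min(),vv.max())
E
```

```text
top 0.112 1061 [0.59769696 0.15717279 0.1182608 ] [0.53025433 0.10205312 0.11200512] [0.70716608 0.25318716 0.12488266]
((614.6024780273438, 167.06431579589844), (158.48802185058594, 118.64529418945312), 24.507709503173828)
172 236 166 241
top 0.15 371 [0.62668345 0.1741128  0.15760518] [0.54360924 0.1299094  0.15006858] [0.68183426 0.21553357 0.16493908]
((608.423828125, 163.0579833984375), (137.8764190673828, 59.47911834716797), 24.131938934326172)
185 222 172 235
top 0.172 370 [0.63708485 0.17860131 0.17814457] [0.57585628 0.1284599  0.17203836] [0.69581488 0.22557362 0.18280434]
((635.0020141601562, 176.49183654785156), (105.91461944580078, 62.005638122558594), 24.70042610168457)
179 223 164 219
side 0.112 470 [0.58923493 0.17278516 0.11741601] [0.53032852 0.10904627 0.11202771] [0.6707061  0.25103192 0.12497368]
((608.09814453125, 176.28335571289062), (157.35360717773438, 85.64108276367188), 28.655363082885742)
195 256 200 222
side 0.15 379 [0.62751819 0.17742201 0.15755423] [0.5448177  0.12557656 0.15000365] [0.68320924 0.22985614 0.16499453]
((614.1455078125, 167.06581115722656), (151.52618408203125, 69.1104736328125), 24.88288116455078)
196 254 185 206
side 0.172 256 [0.63541349 0.17819987 0.17604187] [0.57647098 0.12881523 0.17200918] [0.69353997 0.22766985 0.18191745]
((635.9844970703125, 176.89144897460938), (105.625244140625, 69.32635498046875), 23.78673553466797)
196 239 180 200
```

View pics/crop.png

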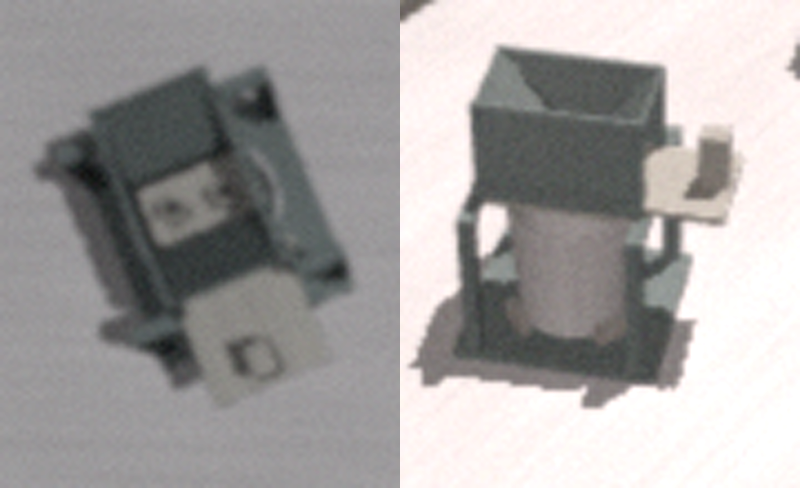

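The crop shows the cup's light aluminium wall below the bin of this feeder, at side ~(217,230), and two bushes in the throat in the top view. That confirms it as the target. Next I'll refine the post position and plan.

```bash
python3 - <<'E'
from h import *
z=np.load("c0.npz")
c=np.array([.6352,.1767]);a=np.radians(24.4);ex=np.array([np.cos(a),np.sin(a)]);ey=np.array([-ex[1],ex[0]])
print("pred post",c-.09*ex)
for n in "WS":
    w=z[n]; l=(w[...,:2]-c)@np.stack([ex,ey],1)
    k=(l[...,0]<-.06)&(l[...,0]>-.13)&(abs(l[...,1])<.05)&(w[...,2]>.148)&(w[...,2]<.17)
    print(n,k.sum(),l[k].min(0),l[k].max(0),np.median(w[k],0))
    k=(l[...,0]<-.056)&(l[...,0]>-.14)&(abs(l[...,1])<.06)&(abs(w[...,2]-.118)<.006); print(' plate',l[k].min(0),l[k].max(0),np.median(w[k],0),cv2.minAreaRect(l[k].astype(np.float32)))
    k=(abs(l[...,0])<.07)&(abs(l[...,1])<.05)&(abs(w[...,2]-.18)<.006); print(' rim',l[k].min(0),l[k].max(0))
for s in (1,-1):
    y=np.r_[s*ey,0];x=np.array([0,0,-1.]);M=np.stack([x,y,np.cross(x,y)],1);rv=R.from_matrix(M).as_rotvec()
    for d in (0,.055):
      print(s,rv,kinematics.inverse_kinematics(np.r_[c-(.09+d)*ex,.298],rv))
E
```

```text
pred post [0.55323847 0.1395206 ]
W 56 [-0.09893718 -0.00756856] [-0.08086954  0.00623303] [0.55431866 0.13884576 0.1576631 ]
 plate [-0.10201543 -0.04654928] [-0.05600923  0.0463211 ] [0.56555529 0.14602445 0.11809665] ((-0.07902792096138, -0.00010259822010993958), (0.09286978840827942, 0.04599282145500183), 89.97059631347656)
 rim [-0.05307344 -0.03135705] [0.05284961 0.03099727]
S 41 [-0.09892625 -0.00779675] [-0.08040249  0.01032824] [0.55096926 0.14248142 0.15456884]
 plate [-0.10183013 -0.03527109] [-0.05601764  0.03535099] [0.56046331 0.15266617 0.11614543] ((-0.07899395376443863, 5.809217691421509e-05), (0.0705982893705368, 0.04580464959144592), 89.85501861572266)
 rim [-0.05229217 -0.03448332] [0.05355861 0.03491223]
1 [-0.33401201  1.54486672  0.33401201] [ 0.59863569 -0.02393437 -0.17372396  0.         -1.42100674 -1.74357168]
1 [-0.33401201  1.54486672  0.33401201] [ 0.61835098 -0.17181865 -0.31102673  0.         -1.43158825 -1.76328697]
-1 [ 1.98624417  0.42944119 -1.98624417] [ 5.98635689e-01 -2.39343745e-02 -1.73723957e-01  4.44089210e-16
 -1.42100674e+00  1.39802097e+00]
-1 [ 1.98624417  0.42944119 -1.98624417] [ 6.18350980e-01 -1.71818653e-01 -3.11026727e-01  4.44089210e-16
 -1.43158825e+00  1.37830568e+00]
```

```bash
cat >> h.py <<'E'
c=np.array([.6352,.1767]);a=np.radians(24.4);ex=np.array([np.cos(a),np.sin(a)]);ey=np.array([-ex[1],ex[0]])
y=np.r_[-ey,0];x=np.array([0,0,-1.]);rv=R.from_matrix(np.stack([x,y,np.cross(x,y)],1)).as_rotvec()
def P(l,z,w=-.0005): return np.r_[c+l*ex+w*ey,z]
def st(t=""):
    s=r.get_state(); q=s["tool_pos"]; print(t,round(s["clock"],2),"along",round(float((q[:2]-c)@ex),4),"z",round(float(q[2]),4),"F",s["wrist_force"].round(1),"gap",round(s["finger_gap"],4))
def snap(n,f,u0,v0,w,h):
    p,W=cloud(n); cv2.imwrite(f,np.clip(cv2.resize(p[v0:v0+h,u0:u0+w,::-1],(500,500*h//w),interpolation=cv2.INTER_CUBIC)*1.5,0,255).astype('uint8')); return p,W
E
python3 - <<'E'
from h import *
r.reach(P(-.09,.42),rv); st("above")
r.gripper_to(.05); st()
r.line_to(P(-.09,.3),vel=.15); st("down")
r.gripper_to(0.0); st("gripped")
snap("side","pics/grip.png",170,140,130,130)
E
```

```text
above 3.55 along -0.0901 z 0.42 F [-0.  -0.1 -0.6] gap 0.0852
 3.99 along -0.09 z 0.42 F [ 0.3 -0.3  0. ] gap 0.0496
down 4.94 along -0.0897 z 0.3014 F [-0.8 -0.3 -0.2] gap 0.0497
gripped 5.36 along -0.0899 z 0.301 F [ 1.1 -3.2  4.2] gap 0.0133
```

View pics/grip.png

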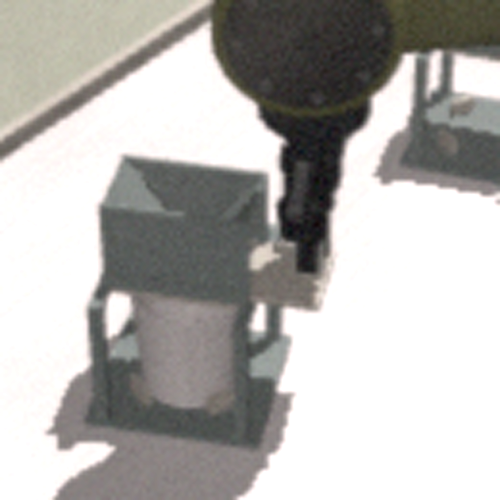

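The jaws hold the post: the gap is 13 mm, and the fingers sit on it at crop (308,250), clear of the bin. Now I'll open the shutter.

```bash
python3 - <<'E'
from h import *
r.line_to(P(-.143,.301),vel=.08); st("open")
r.pause(.6); st()
snap("top","pics/open_t.png",160,140,100,120)
for q in ("bush_a","cup"):
  print(q,[(x["score"],x["position"]) for x in models.search_frame("top",q)])
snap("side","pics/open_s.png",170,140,130,130)
E
```

```text
open 6.22 along -0.1437 z 0.301 F [ 1.4 -5.5  1.6] gap 0.0129
 6.83 along -0.1435 z 0.301 F [ 1.4 -4.7  1.9] gap 0.0129
bush_a [(0.27, [0.5859, 0.1427, 0.1159])]
cup [(0.72, [0.6521, 0.1789, 0.007])]
```

View pics/open_t.png

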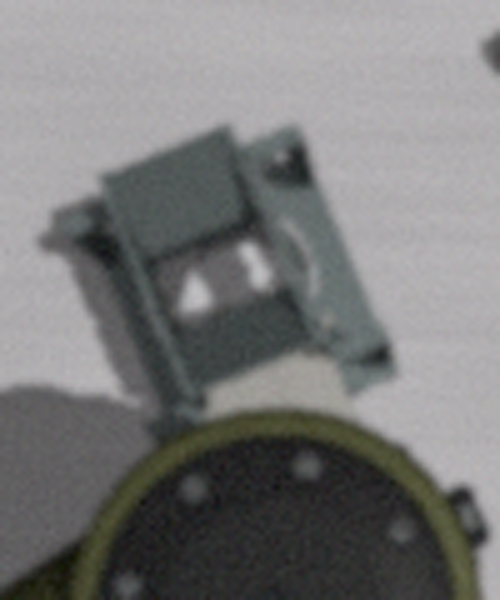

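View pics/open_s.png

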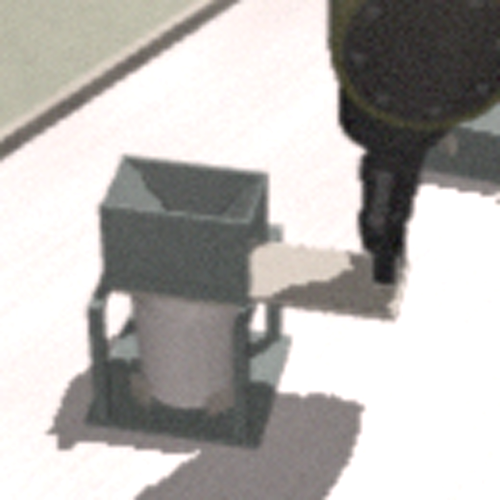

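The shutter is open about 53 mm. In the throat there are bright patches at crop (195,295) and (255,265), so I'll check depth there to see whether those are the bushes in the cup.

```bash
python3 - <<'E'
from h import *
p,W=cloud("top")
l=(W[...,:2]-c)@np.stack([ex,ey],1)
k=(W[...,2]<.11)&(abs(l[...,0])<.045)&(abs(l[...,1])<.04)
vv,uu=np.where(k); print(uu.min(),uu.max(),vv.min(),vv.max())
np.set_printoptions(linewidth=250)
print("cols 186..217"); 
for v in range(183,206): print(v,(W[v,188:218,2]*1000).round().astype(int), )
print("gray")
for v in range(183,206): print(v,p[v,188:218].mean(-1).astype(int))
cv2.imwrite("pics/throat.png",cv2.resize(np.clip(p[180:210,182:222,::-1]*1.8,0,255).astype('uint8'),(640,480),interpolation=cv2.INTER_NEAREST))
st()
E
```

```text
188 227 180 208
cols 186..217
183 [161 159 157 157 156 156 154 154 153 151 149 152 149 149 148 149 144 144 145 143 141 142 136 134 181 181 124 124   4   5]
184 [158 157 158 155 154 154 153 150 149 152 147 149 148 146 145 144 146 143 143 142 134 132 125 120  72 181 111 123  92  90]
185 [156 156 154 152 150 152 149 149 149 146 148 145 148 145 144 143 142 140 133 129 124  52  53  55  60 179 181 123 123  91]
186 [157 152 151 150 150 150 150 149 149 145 146 145 143 144 143 136 131 128 122  37  40  42  39  44  45  52 180 110 125  86]
187 [151 152 151 149 149 146 146 145 143 142 142 146 140 132 130 125 122  32  29  27  28  28  29  31  34  40 183 181 123 124]
188 [150 148 146 149 145 146 146 144 144 142 138 130 125 125  30  24  20  21  18  16  15  14  17  17  20  29 177 179 110 122]
189 [146 146 146 146 144 142 144 139 135 130 124 119  31  26  19  17  11  12   7  11  11   8  11  11  12  14  17 183 121 124]
190 [144 145 144 143 143 138 132 129 123  42  37  30  22  15  12  10  12  10  11   7  11   9  11  12  13  12   9 180 181 125]
191 [150 140 140 135 132 124 121  53  45  34  28  21  15  10  
[... 4872 characters left out ...]
119 108  88  67  63  63  61  62  59  56  50  46  46  47  44  40  35  33]
201 [ 49  60  58  52  41  48  56  71  95 108 109 111 107  89  73  59  52  51  53  49  50  47  47  46  43  47  48  41  43  36]
202 [43 55 60 52 43 42 55 68 85 88 85 84 79 69 53 51 48 45 44 46 43 46 47 44 44 41 45 44 44 38]
203 [38 47 58 58 48 40 48 57 63 67 69 65 61 58 50 44 45 47 43 43 42 47 46 40 41 47 44 44 41 42]
204 [37 45 56 61 55 45 41 45 51 58 59 59 55 51 44 45 46 45 40 42 43 43 44 44 42 45 43 44 45 45]
205 [37 40 50 59 61 47 41 35 43 50 51 49 44 43 43 47 43 46 44 45 44 48 42 44 43 44 44 46 46 49]
 7.08 along -0.1435 z 0.301 F [ 0.8 -6.3  2.2] gap 0.0125<stdin>:8: RuntimeWarning: invalid value encountered in cast
```

View pics/throat.png

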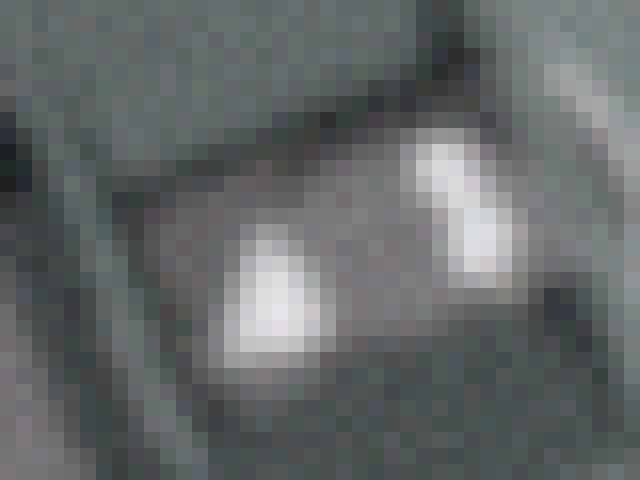

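Depth through the throat runs straight down to the cup floor at about 10 mm, with no plate or bush at 118 mm. Two spots at 20–28 mm, around pixels (214,197) and (203,202), look like the tops of bushes standing in the cup, and the bright patches are lit floor. I'll check those points quickly, then shut.

```bash
python3 - <<'E'
from h import *
p,W=cloud("top")
l=(W[...,:2]-c)@np.stack([ex,ey],1)
for v,u in ((197,213),(198,212),(198,213),(199,211),(201,203),(202,203),(202,204),(203,201)): print(v,u,l[v,u].round(4),W[v,u,2].round(4))
r.line_to(P(-.1,.301),vel=.08); st("nearly")
r.line_to(P(-.089,.301),vel=.04); st("shut")
r.pause(.2); st()
E
```

```text
197 213 [ 0.0028 -0.0152] 0.0241
198 212 [ 0.0014 -0.0118] 0.0238
198 213 [ 0.0002 -0.0142] 0.0249
199 211 [ 0.0006 -0.0083] 0.0197
201 203 [0.0031 0.0125] 0.0238
202 203 [0.0008 0.0135] 0.0233
202 204 [-0.0004  0.0111] 0.0243
203 201 [0.0009 0.0194] 0.0197
nearly 7.82 along -0.1001 z 0.301 F [ 3.7 -4.3  0.9] gap 0.013
shut 8.24 along -0.0895 z 0.301 F [ 0.5 -5.8  2.5] gap 0.0129
 8.44 along -0.0896 z 0.301 F [ 1.2 -4.2  2.7] gap 0.0132
```

The two bush tops sit about 13 mm either side of centre, both in the cup. I'll press gently against the end stop to make sure the shutter is fully shut.

```bash
python3 - <<'E'
from h import *
for L in (-.088,-.087,-.086,-.085):
    r.line_to(P(L,.301),vel=.03); st(L)
    F=r.get_state()["wrist_force"][:2]@ex; print(F.round(1))
    if F<-12: break
E
```

```text
-0.088 8.69 along -0.0892 z 0.301 F [-3.1 -5.4  5.2] gap 0.0128
-5.1
-0.087 8.94 along -0.0888 z 0.301 F [-8.3 -7.7  7.1] gap 0.0132
-10.7
-0.086 9.19 along -0.0884 z 0.301 F [-13.5  -7.9   8.1] gap 0.0128
-15.5
```

The shutter is on its stop, since the force rises to 15 N with no further travel. Release and retreat.

```bash
python3 - <<'E'
from h import *
r.gripper_to(.05); st("rel")
q=r.get_state()["tool_pos"]
r.line_to([q[0],q[1],.42],vel=.15); st("up")
r.reach([.17,-.575,.405],[-0.2258,1.559,.2259]); st("away")
p,W=snap("top","pics/end_t.png",160,140,100,120)
for qn in ("bush_a","shutter_grip"): print(qn,[(x["score"],x["position"]) for x in models.search_frame("top",qn)])
s,S=snap("side","pics/end_s.png",170,90,170,170)
print([(x["score"],x["position"]) for x in models.search_frame("side","cup")])
z=np.load("c0.npz")
for n,w in (("W",W),("S",S)):
  for t in (z[n],w):
    l=(t[...,:2]-c)@np.stack([ex,ey],1)
    k=(l[...,0]<-.06)&(l[...,0]>-.16)&(abs(l[...,1])<.05)&(t[...,2]>.148)&(t[...,2]<.17)
    print(n,k.sum(),l[k].min(0),l[k].max(0),l[k].mean(0))
l=(W[...,:2]-c)@np.stack([ex,ey],1); k=(abs(l[...,0])<.018)&(abs(l[...,1])<.027)&(W[...,2]<.15); print("throat z",np.nanmin(W[k][:,2]),np.nanmax(W[k][:,2]),k.sum())
k0=(abs(z['W'][...,2]-W[...,2])>.02); print("depth changes px",np.argwhere(k0[:300,:]).shape)
E
```

```text
rel 9.63 along -0.086 z 0.3008 F [-0.5 -0.6 -0.1] gap 0.0502
up 10.57 along -0.086 z 0.4187 F [ 0.4  0.5 -0.2] gap 0.0497
away 13.44 along -0.7335 z 0.405 F [0.9 0.3 0.2] gap 0.0503
bush_a []
shutter_grip [(0.66, [0.5802, 0.1595, 0.1229]), (0.66, [0.6778, 0.4278, 0.1217])]
[(0.92, [0.6164, 0.2056, 0.0525])]
W 56 [-0.09893718 -0.00756856] [-0.08086954  0.00623303] [-0.09004949 -0.00068714]
W 57 [-0.09895376 -0.00759546] [-0.08101927  0.00623787] [-0.09011987 -0.000792  ]
S 41 [-0.09892625 -0.00779675] [-0.08040249  0.01032824] [-0.09013253  0.00254141]
S 36 [-0.09868215 -0.00601145] [-0.08117826  0.00813955] [-0.09005429  0.00213628]
throat z 0.11431665600457042 0.1447734507979136 346
depth changes px (25, 2)
```

View pics/end_t.png

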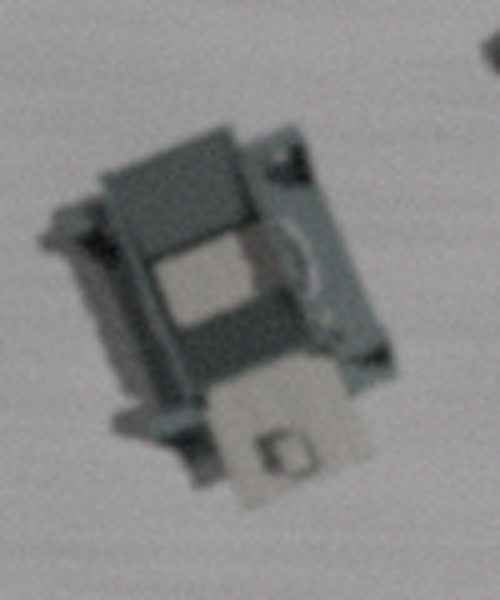

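View pics/end_s.png

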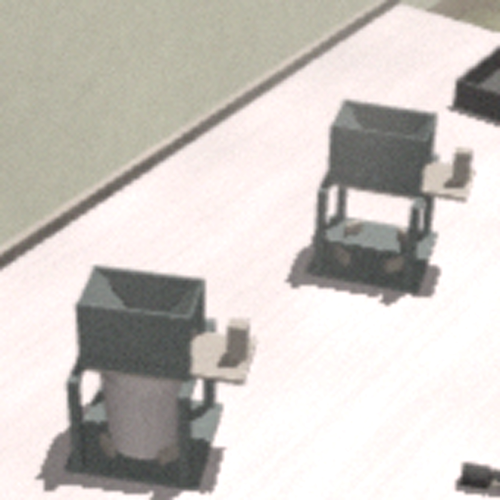

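The throat at crop (205,280) shows bare plate with no bushes, and the post is back at its starting position. The cup stands in its nest at side crop (145,415), and the spare feeder is untouched at (385,150). Handing in.

```bash
python3 - <<'E'
from cell import job_done
print(job_done())
E
```

```text
the job is handed in; nothing more can be done
None
```

The job is done and handed in at about 13.5 s on the robot's clock. I opened the shutter of the grey feeder with the cup by about 53 mm and both bushes dropped. I then shut it against its end stop with about 15 N, let go and moved the arm clear.

**Last checks:**
- **Shutter:** the post is back within about 0.1 mm of its starting position along the slide, and the throat shows bare plate with no bushes left.
- **Bushes:** while the shutter was open, depth showed two bush tops, both at about 24 mm height. That fits bushes standing on the cup floor. With the shutter closed they can't be seen in the cup.
- **Cup:** it still stands in its nest.
- **Other feeder:** it looks unchanged and shut.

**What disagreed:**
- **Bush network:** with the shutter open it gave one weak hit (score 0.27), on the plate just outside the bin. The depth data and the final picture rule that out.
- **Post network:** its position was off by up to about 30 mm, so I used the depth fit instead.

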